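Stand the brush to soak and open the push-and-turn brush cleaner

ROBOT

A 6-joint arm with a two-finger parallel gripper is mounted at the origin on the work surface. World frame = base frame: x ahead of the robot, y to its left, z up, the work surface at z = 0. Lengths are in m, angles in rad, forces in N, time in s.
With the tool pointing down it reaches from about 0.35 to 0.85 m from the base axis. Payload 8.1 kg.
Tool frame: the origin (TCP) lies midway between the tips of the shut fingers; the grasp point (between the pads) lies 19 mm behind it (bot.pinch_z is the distance from the TCP to the grasp point, in m); z points along the fingers, y is the line along which they close (so a half turn about z gives the same grasp; the last joint's range is limited). The gripper opens to 85 mm and grips with 20 to 120 N. Pads are 22 mm wide; open, the fingers measure 114 mm over their backs; the gripper's body (76 mm by 85 mm) begins 54 mm behind the grasp point. The pads swing forward as they close: fully open they stand 13 mm farther back than shut.
Start: joints at [-1.289, 0.13, 1.488, -0, 1.523, -0.085], TCP at [0.215, -0.56, 0.231] pointing down, gripper open.
Joint ranges: [-2.96, 2.96], [-0.89, 2.26], [0.02, 2.5], [-1.34, 4.48], [0, 2.73], [-2.66, 2.66]. Speed limits (rad/s): [2.39, 2.39, 2.79, 3.14, 3.14, 3.14].

INTERFACE

Orientations are given as a unit quaternion [x, y, z, w].
In Python, from workcell import bot gives the robot as it stands.
- The arm moves only by the tool step_arm, never from a script. Its argument "series" is a list of rows, each a list of 7 numbers: the closure, from 0 (fully open) to 1 (shut), then the shift along the world's x, y, z in mm, then the turn, a rotation vector about the world's x, y, z in degrees. A call has 1 to 20 rows; each row shifts and turns the commanded pose from where the row before left it; what a row does not reach is not made up. A row lasts 1/10 s, in which the tool goes at most 50 mm and 8.59 degrees, less where a joint would pass 70% of its speed; a pose out of reach is approached as far as the arm can. A call with a gripper value outside its range is refused whole. The fingers move at their own pace and stop on an object; "grip_force" is the grip in N (left out, the last holds). Time passes only in rows, so rows that do not move let the fingers close. It gives the time, the measured TCP pose, the force, the opening and the grip force at its end, in the units of the state.
- bot.read_state(): the state, without advancing time (a new reading comes with each control period).
- bot.grab_frame(name): name is "scene" or "top"; returns a dict with "img" (420x560x3 uint8, red, green, blue), "z_map" (420x560 float32, m along the optical axis (not along the pixel's ray), 0 where there is no reading), "fx", "fy", "cx", "cy" (pixels), "R" (3x3) and "t" (3): a world point X has camera coordinates R X + t. Camera axes: x right, y down, z forward; pixel columns grow to the right and rows downward; lengths in m; the calibration is good to about 2 mm. A picture is of the moment at which its call begins.
- bot.job_done(): hands the job in; it is judged then, once.
The state is a dict: "t": time; "joints": joint angles; "joint_velocities": joint speeds; "joint_torque": joint torques, N m; "position": TCP position; "eef_rot": TCP orientation; "wrist_force": force on the tool from outside, world axes, zero at the start; "wrist_torque": the same for the moment, N m; "grip_width": finger opening in m; "gripper_force": force on a finger pad.
Only numpy, scipy, OpenCV 4.12 (cv2) and the standard library are available. Lean on these libraries where they do the work, as an engineer would, in place of code of your own. Each camera call takes 0.05 s, during which the arm holds its last target. There are 200 camera calls.

TASK

Get ready to clean the paintbrush: take the red-handled brush out of the black paint tub and stand it in the steel jar, bristles down, and let go of it. Then open the brush cleaner (the blue bottle in the plywood rack) by pressing its white safety cap down, turning it anticlockwise while it is pressed, and lifting it off; finish still holding the cap, level, clear above the mouth of its bottle, ready to pour. Leave the bottle in its pocket, the jar standing, and everything else on the bench where it is.

Things in the scene. Friction and masses are not known exactly. Their poses are not given: they have to be found in the camera images.
- brush: flat paintbrush, 235 mm long, 70 g, red handle, steel ferrule, dark bristles. Origin at the centre of the bristle tip; x runs along the brush from the bristles to the handle end, y across its width, z across its thickness. Along x: bristles to 50 mm (38 wide, 14 thick), ferrule to 85 (40 wide, 15 thick), handle to 235 (12 thick, 20 wide; 26 wide up to 114). Mass centre about 84 mm along x
- brush_handle (a point): point on the axis of the brush handle, 170 mm from the bristle tip, a good place to grip across the 20 mm width. At the start the brush slopes up at about 30 degrees: bristle tip on the tub's floor, handle laid over the tub's rim (108 mm from the tip) and free beyond it; this point is then about 95 mm above the bench
- tub: black plastic open tub holding the brush, 116 (x) by 120 (y) mm outside, 60 high, walls and floor 5 mm, 0.8 kg, loose on the bench; origin under its centre; the brush handle points along its +x
- jar: round steel jar, open at the top, outside diameter 74 mm, wall 3 mm (mouth 68 mm wide), 105 mm high, floor 4 mm, 0.3 kg, loose on the bench; origin at the centre of its underside. A brush let go in it leans on its rim by up to about 27 degrees
- jar_rim (a point): centre of the jar's mouth, 105 mm above its underside
- rack: plywood bottle rack screwed to the bench, 82 (x) by 235 (y) mm, 65 high, walls and floor 9 mm; two pockets side by side along y, 64 by 104 mm inside, centres 56.5 mm either side of its middle; it keeps the bottles from turning (2 mm play all round). Origin under its centre
- cleaner: brush cleaner: blue rectangular bottle, yellow label with a red diamond, 60 (x) by 100 (y) mm, 120 high to its flat top, about 0.85 kg, loose in one of the rack's two pockets (either one); origin at the centre of its underside, 9 mm above the bench; z up. The neck is on its z axis; neck and collar are at most 43 mm across
- cleaner_mouth (a point): centre of the mouth of the cleaner bottle's neck, 157 mm above the bottle's origin
- cap: white ribbed push-and-turn safety cap of the blue bottle, 50 mm diameter, 30 high, 55 g, red arrow on top along its x axis; origin at the centre of its lower edge, z up through its top. Closed, its lower edge is 140 mm above the bottle's origin (20 mm above the bottle's flat top) and its x axis lies along the bottle's x. A three-lug bayonet with a spring inside; not pressed, it will not turn
- cap_top (a point): centre of the cap's flat top, 30 mm above its lower edge. To open: press the cap down at least 4 mm (at most 6), turn it anticlockwise seen from above while it is down; it is free from about 50 degrees on and meets a stop at 75, so 60 to 65 is right; the spring then raises it about 6 mm and it lifts straight off. Let up sooner, a lug catches under the flange and holds it
- cap_spring (a joint): how far the spring inside the cap is squeezed, m: 0 closed at rest (pushing back with 6 N), 0.006 fully pressed down (12 N), -0.001 to -0.002 with the cap off
- oil: green rectangular bottle with a paper label and a small black screw cap, 60 (x) by 100 (y) mm, 140 high in all, in the other pocket of the rack; leave it; origin at the centre of its underside
- tape: yellow roll of masking tape lying flat, 100 mm across, 24 high; bystander; origin at the centre of its underside
- sander: cork sanding block, 112 by 62 mm, 30 high; bystander; origin at the centre of its underside
- knife: filling knife with a black handle, lying flat, 220 mm long, blade 75 mm wide, 18 high; bystander; origin near its middle, where the handle meets the blade
- paint_tin: closed round paint tin with a green band, 106 mm across, 112 high; bystander; origin at the centre of its underside
- measure: yellow tape measure, 75 by 40 mm, 70 high; bystander; origin at the centre of its underside
- screws: cardboard box of screws with an orange band, 90 by 60 mm, 45 high; bystander; origin at the centre of its underside
There are look-alikes about, which are no part of the job. There is more than one size of the cap; the one meant has the size given above.

How it is judged:
By the outcome, as a careful person would: the job done as asked, in the order asked, and still so for the second after the job is handed in, while the arm keeps its last pose, push and grip.
It also fails if it takes over 54 s, if anything falls off the work surface, if the arm or the gripper's body presses on something with over 40 N, if the wrist force passes 120 N, or if a joint passes its speed limit or range.

## Working session

There is one attempt and no reset: what is moved stays moved. The work goes in short steps, Python scripts to look and compute and a tool call to move; the robot and the scene stay as the last step left them, time stands still between calls to the robot, and variables do not carry over. Pictures are saved under pics/ and viewed, at most 10 in all, crops included, and the job is handed in when it is done.

Besides the shell and the picture viewer there is one more tool, called after "Request:" in YAML: its name, and indented under it one key for each argument. step_arm: Moves the arm, as the interface text tells. Its arguments: {"type":"object","properties":{"series":{"type":"array"},"grip_force":{"type":"number"}},"required":["series"]}

```bash
mkdir -p pics; cat > h.py <<'E'
import numpy as np, cv2
from workcell import bot
def grab(n,save=None):
    f=bot.grab_frame(n)
    if save: cv2.imwrite('pics/'+save,f['img'][:,:,::-1])
    return f
def pts(f):
    h,w=f['z_map'].shape; u,v=np.meshgrid(np.arange(w),np.arange(h)); z=f['z_map']
    c=np.stack([(u-f['cx'])/f['fx']*z,(v-f['cy'])/f['fy']*z,z],-1)
    return (c-f['t'])@f['R']
def ray(f,u,v,zp):
    d=np.array([(u-f['cx'])/f['fx'],(v-f['cy'])/f['fy'],1])@f['R']; o=-f['t']@f['R']
    return o+d*(zp-o[2])/d[2]
E
python3 - <<'E'
from h import *
for n in('top','scene'):
    f=grab(n,n+'0.png'); print(n,f['fx'],-f['t']@f['R'],f['R'].round(3).tolist()); np.save(n+'0.npy',pts(f))
s=bot.read_state(); print(s)
E
```

```text
top 434.1034085807637 [ 0.43603008 -0.00209365  1.37833145] [[0.003, -1.0, 0.005], [-0.997, -0.004, -0.077], [0.077, -0.005, -0.997]]
scene 392.5946639425374 [ 1.39091034 -0.0239796   0.77832513] [[0.009, 1.0, -0.007], [0.596, -0.011, -0.803], [-0.803, 0.003, -0.596]]
{'t': 0.1, 'joints': array([-1.28942987e+00,  1.31100575e-01,  1.48919627e+00, -2.32410509e-06,
        1.52301770e+00, -8.54338985e-02]), 'joint_velocities': array([ 0.0002408 , -0.00100934, -0.00328741, -0.0007317 , -0.00094365,
       -0.00113439]), 'joint_torque': array([ 9.48994821e-04, -5.70951033e+01, -5.01942229e+01, -2.10164326e-04,
        8.20108282e-03,  1.00723867e-05]), 'position': array([ 0.21503641, -0.55959279,  0.23032621]), 'eef_rot': array([ 9.83228899e-01,  1.82373765e-01, -8.53637136e-05, -8.56702034e-04]), 'wrist_force': array([ 0.22736214,  0.91305093, -0.21149822]), 'wrist_torque': array([-0.00260675,  0.02697949,  0.03834539]), 'gripper_force': 0.0, 'grip_width': 0.08538881979653683}
```

View pics/top0.png

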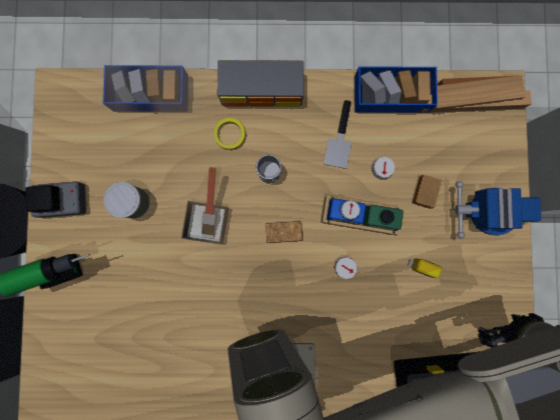

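View pics/scene0.png

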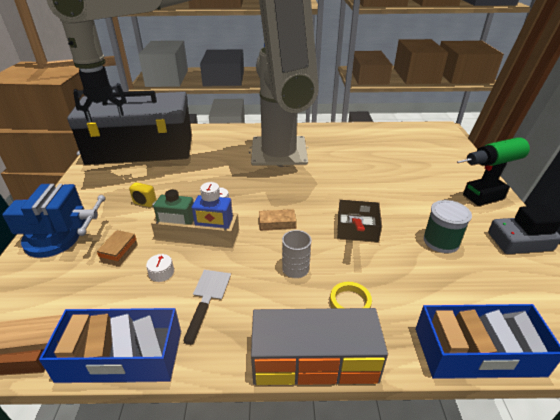

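The top view shows the brush handle at about (211,188), the tub at (206,222), the jar at (269,168), and the blue bottle with its cap at (351,210). Loose look-alike caps lie at (384,168) and (346,268). The scene view agrees, and the image's up direction is world +x.

```bash
python3 - <<'E'
from h import *
P=np.load('top0.npy'); I=cv2.imread('pics/top0.png'); H=cv2.cvtColor(I,cv2.COLOR_BGR2HSV)
v,u=np.mgrid[:420,:560]
def win(u0,v0,u1,v1): return (u>=u0)&(u<=u1)&(v>=v0)&(v<=v1)
def rect(m,name):
    q=P[m]; r=cv2.minAreaRect(q[:,:2].astype(np.float32)*1000); print(name,m.sum(),'ctr',q.mean(0).round(4),'rect',np.round(r[0],1),np.round(r[1],1),round(r[2],1),'z',np.percentile(q[:,2],[5,50,95]).round(3))
rim=win(250,148,288,190)&(P[...,2]>.09)&(P[...,2]<.12); rect(rim,'jar rim')
print('circle',cv2.minEnclosingCircle(P[rim][:,:2].astype(np.float32)*1000))
red=(((H[...,0]<8)|(H[...,0]>172))&(H[...,1]>120)&(H[...,2]>50))
hb=red&win(195,160,225,220); rect(hb,'handle')
q=P[hb]; c=q.mean(0); d=np.linalg.svd(q-c)[2][0]; s=(q-c)@d; print('axis',d,'ends',c+d*s.min(),c+d*s.max(), 'yaw',np.degrees(np.arctan2(d[1],d[0])))
print('tub rim'); rect(win(178,196,234,248)&(P[...,2]>.05)&(P[...,2]<.068)&(H[...,2]<80),'tub')
rect(win(335,195,368,225)&(P[...,2]>.172)&(P[...,2]<.19),'cap top')
rect(red&win(340,200,365,222)&(P[...,2]>.16),'arrow')
q=P[red&win(340,200,365,222)&(P[...,2]>.16)]; 
if len(q): print(q[:,:2].round(3).tolist())
rect(win(320,190,410,240)&(P[...,2]>.118)&(P[...,2]<.14)&(H[...,0]>95)&(H[...,0]<130)&(H[...,1]>120),'blue')
rect(win(320,190,410,240)&(P[...,2]>.055)&(P[...,2]<.07),'rack')
rect(win(370,190,410,235)&(P[...,2]>.1),'oil')
for n,w in (('capA',(370,155,398,182)),('capB',(333,255,359,281)),('sander',(262,218,305,246)),('tape',(212,115,248,153))):
    rect(win(*w)&(P[...,2]>.012),n)
E
```

```text
jar rim 119 ctr [0.6445 0.0338 0.102 ] rect [642.7  33.6] [75.  71.3] 0.2 z [0.092 0.103 0.107]
circle ((642.762939453125, 34.141845703125), 37.846153259277344)
handle 200 ctr [0.5566 0.2043 0.1029] rect [497.4 134.9] [280.  108.4] 44.7 z [0.061 0.09  0.127]
axis [-0.05471424 -0.16161949  0.98533522] ends [0.55904562 0.21145138 0.05925186] [ 0.48567495 -0.00527701  1.380566  ] yaw -108.70288279275262
tub rim
tub 108 ctr [0.475  0.2486 0.0575] rect [477.1 228.7] [118.  111.4] 82.0 z [0.051 0.058 0.063]
cap top 260 ctr [ 0.5104 -0.1956  0.1781] rect [ 510.5 -195.6] [47.7 47.4] 1.7 z [0.173 0.178 0.182]
arrow 4 ctr [ 0.5226 -0.1997  0.1804] rect [ 522.5 -198.8] [3.9 3.8] 46.0 z [0.177 0.182 0.182]
[[0.525, -0.199], [0.523, -0.2], [0.523, -0.201], [0.52, -0.199]]
blue 390 ctr [ 0.5082 -0.1888  0.1277] rect [ 510.2 -195.8] [100.4  58. ] 80.5 z [0.123 0.128 0.132]
rack 490 ctr [ 0.496  -0.2343  0.064 ] rect [ 501.8 -252.1] [236.3  82.4] 80.7 z [0.059 0.064 0.069]
oil 679 ctr [ 0.4914 -0.3038  0.1404] rect [ 484.7 -179.7] [ 74.8 360.5] 3.6 z [0.115 0.122 0.15 ]
capA 384 ctr [ 0.6495 -0.3205  0.047 ] rect [ 542.  -186.6] [ 65.8 420.5] 38.8 z [0.022 0.038 0.043]
capB 390 ctr [ 0.3419 -0.2002  0.0514] rect [ 392.9 -125.6] [253.2  66.1] 56.1 z [0.03  0.038 0.044]
sander 689 ctr [ 0.4501 -0.0123  0.0412] rect [450.5 -12.4] [ 59.7 109.6] 3.9 z [0.025 0.029 0.034]
tape 370 ctr [0.7544 0.158  0.0516] rect [632.9  73.5] [410.4  97.6] 34.4 z [0.016 0.023 0.028]
```

```bash
python3 - <<'E'
from h import *
P=np.load('top0.npy'); I=cv2.imread('pics/top0.png'); H=cv2.cvtColor(I,cv2.COLOR_BGR2HSV)
v,u=np.mgrid[:420,:560]
m=((H[...,0]<10)|(H[...,0]>172))&(H[...,1]>110)&(H[...,2]>40)&(u>195)&(u<225)&(v>160)&(v<225)&(P[...,2]>.03)&(P[...,2]<.16)
q=P[m]
for k in range(3):
    c=q.mean(0); d=np.linalg.svd(q-c)[2][0]; d*=np.sign(d[2]); s=(q-c)@d; r=np.linalg.norm((q-c)-np.outer(s,d),axis=1); q=q[r<.014]
s=(q-c)@d
print(len(q),c,d,'ends',c+d*s.min(),c+d*s.max(),'yaw',np.degrees(np.arctan2(d[1],d[0])),'pitch',np.degrees(np.arcsin(d[2])))
# y-centre per row
ys=[]
for vv in range(165,210,4):
    k=m&(v==vv)
    if k.any(): print(vv,u[k].min(),u[k].max(),P[k].mean(0).round(4))
t=(v>190)&(v<250)&(u>176)&(u<240)&(P[...,2]>.05)&(P[...,2]<.068)&(H[...,2]<90)
print('tub',cv2.minAreaRect(P[t][:,:2].astype(np.float32)*1000))
E
```

```text
271 [0.56545698 0.20457668 0.09416826] [ 0.854365   -0.12062164  0.50548082] ends [0.50497631 0.21311551 0.05838517] [0.63202014 0.19517911 0.13355002] yaw -8.036065885511398 pitch 30.363275742593412
169 210 214 [0.6289 0.1945 0.1338]
173 209 214 [0.6182 0.1968 0.1273]
177 209 214 [0.6075 0.1978 0.12  ]
181 209 213 [0.5967 0.2003 0.1122]
185 209 213 [0.5857 0.2012 0.1055]
189 208 213 [0.5746 0.2036 0.0981]
193 208 213 [0.5633 0.2044 0.0924]
197 208 212 [0.5518 0.2064 0.0878]
201 207 212 [0.5405 0.209  0.0797]
205 205 213 [0.5291 0.2118 0.0705]
209 206 213 [0.5173 0.2109 0.0658]
tub ((477.8930969238281, 228.78146362304688), (117.82447052001953, 114.48455810546875), 81.52893829345703)
```

Request:
step_arm:
  series:
    - [0, 18, 38, 4, 0, 0, 7.5]
    - [0, 18, 38, 4, 0, 0, 7.5]
    - [0, 18, 38, 4, 0, 0, 7.5]
    - [0, 18, 38, 4, 0, 0, 7.5]
    - [0, 18, 38, 4, 0, 0, 7.5]
    - [0, 18, 38, 4, 0, 0, 7.5]
    - [0, 18, 38, 4, 0, 0, 7.5]
    - [0, 18, 38, 4, 0, 0, 7.5]
    - [0, 18, 38, 4, 0, 0, 7.5]
    - [0, 18, 38, 4, 0, 0, 7.5]
    - [0, 18, 38, 0, 0, 0, 7.5]
    - [0, 18, 38, 0, 0, 0, 7.5]
    - [0, 18, 38, 0, 0, 0, 7.5]
    - [0, 18, 38, 0, 0, 0, 7.5]
    - [0, 18, 38, 0, 0, 0, 7.5]
    - [0, 18, 38, -10, 0, 0, 7.5]
    - [0, 18, 38, -10, 0, 0, 7.5]
    - [0, 18, 38, -10, 0, 0, 7.5]
    - [0, 18, 38, -10, 0, 0, 7.5]
    - [0, 18, 38, -10, 0, 0, 7.5]

```text
t: 2.1
position: [0.5754, 0.2016, 0.2203]
eef_rot: [0.076, 0.997, -0.0, -0.0]
wrist_force: [0.4, -1.1, -0.1]
grip_width: 0.0857
gripper_force: 0.0
```

Request:
step_arm:
  series:
    - [0, 4, 1, -25, 0, 0, 0.7]
    - [0, 0, 0, -25, 0, 0, 0]
    - [0, 0, 0, -25, 0, 0, 0]
    - [0, 0, 0, -25, 0, 0, 0]
    - [0, 0, 0, -25, 0, 0, 0]
    - [0, 0, 0, -18, 0, 0, 0]
    - [0, 0, 0, 0, 0, 0, 0]
    - [1, 0, 0, 0, 0, 0, 0]
    - [1, 0, 0, 0, 0, 0, 0]
    - [1, 0, 0, 0, 0, 0, 0]
    - [1, 0, 0, 0, 0, 0, 0]
    - [1, 0, 0, 0, 0, 0, 0]
    - [1, 0, 0, 0, 0, 0, 0]
    - [1, 0, 0, 0, 0, 0, 0]
    - [1, 0, 0, 0, 0, 0, 0]
    - [1, 0, 0, 0, 0, 0, 0]
  grip_force: 60

```text
t: 3.7
position: [0.5795, 0.201, 0.0787]
eef_rot: [0.072, 0.997, 0.0, 0.0]
wrist_force: [-0.0, 0.0, 4.1]
grip_width: 0.0189
gripper_force: 60.7
```

Request:
step_arm:
  series:
    - [1, 0, 0, 10, 0, 0, 0]
    - [1, 0, 0, 15, 0, 0, 0]
    - [1, 0, 0, 20, 0, 0, 0]
    - [1, 0, 0, 25, 0, 0, 0]
    - [1, 0, 0, 25, 0, 0, 2]
    - [1, 0, 0, 25, 0, 0, 3]
    - [1, 0, 0, 25, 0, 0, 3]
    - [1, 0, 0, 25, 0, 0, 3]
    - [1, 0, 0, 25, 0, 0, 0]
    - [1, 0, 0, 25, 0, 0, 0]

```text
t: 4.7
position: [0.579, 0.2008, 0.3006]
eef_rot: [-0.024, 1.0, 0.0, 0.0]
wrist_force: [0.9, 0.4, -0.2]
grip_width: 0.019
gripper_force: 60.4
```

Request:
step_arm:
  series:
    - [1, 4, -8, 0, 0.25, -5, 0]
    - [1, 6, -12, 0, 0.25, -5, 0]
    - [1, 7, -15, 0, 0.25, -5, 0]
    - [1, 7, -15, 0, 0.25, -5, 0]
    - [1, 7, -15, 0, 0.25, -5, 0]
    - [1, 7, -15, 0, 0.25, -5, 0]
    - [1, 7, -15, 0, 0.25, -5, 0]
    - [1, 7, -15, 0, 0.25, -5, 0]
    - [1, 7, -15, 0, 0.25, -5, 0]
    - [1, 7, -15, 0, 0.25, -5, 0]
    - [1, 7, -15, 0, 0.25, -5, 0]
    - [1, 7, -11, 0, 0.25, -5, 0]
    - [1, 0, 0, 0, 0, 0, 0]
    - [1, 0, 0, 0, 0, 0, 0]

```text
t: 6.1
position: [0.6588, 0.0348, 0.2984]
eef_rot: [-0.02, 0.866, 0.013, 0.5]
wrist_force: [-0.3, 0.3, -1.6]
grip_width: 0.0192
gripper_force: 60.3
```

```bash
python3 - <<'E'
from h import *
f=grab('scene','s1.png'); g=grab('top','t1.png')
s=bot.read_state(); print(s['joints'].round(2),s['position'],s['grip_width'],s['t'])
np.save('s1.npy',pts(f));np.save('t1.npy',pts(g))
for n,F in(('s',f),('t',g)):
  I=F['img'][:,:,::-1]; H=cv2.cvtColor(np.ascontiguousarray(I),cv2.COLOR_BGR2HSV); P=pts(F)
  m=((H[...,0]<10)|(H[...,0]>172))&(H[...,1]>110)&(H[...,2]>40)&(P[...,2]>.12)&(abs(P[...,0]-.64)<.1)&(abs(P[...,1]-.034)<.1)
  q=P[m]
  if len(q)>5: 
    c=q.mean(0);d=np.linalg.svd(q-c)[2][0];print(n,len(q),c,d*np.sign(d[2]),q[:,2].min(),q[:,2].max())
a=f['img'][150:330,200:400,::-1]; b=g['img'][100:280,170:370,::-1]
cv2.imwrite('pics/c1.png',cv2.resize(np.hstack([a,b]),None,fx=2,fy=2))
E
```

```text
[-0.09 -0.56  2.29  0.34  0.39 -1.95] [0.65967532 0.0353818  0.30036681] 0.018874184626882368 6.2
s 494 [0.65062086 0.0337461  0.30191764] [-0.01793814 -0.01761063  0.99968399] 0.2229949196232464 0.37283508642617014
t 104 [0.63957633 0.0330035  0.3251477 ] [ 0.03773585 -0.01627366  0.99915523] 0.2361925241760566 0.3775120970294222
```

View pics/c1.png

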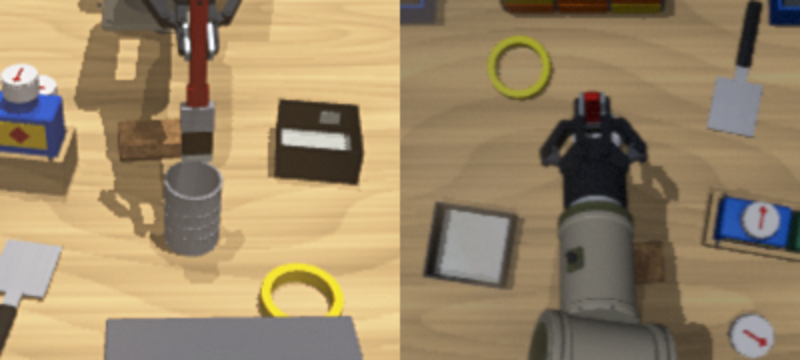

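The brush hangs vertically over the jar: its tip is at about (197,155) in the left crop, with the jar mouth at (193,180). I'll lower it now.

Request:
step_arm:
  series:
    - [1, -1, 0, -10, 0, 0, 0]
    - [1, 0, 0, -15, 0, 0, 0]
    - [1, 0, 0, -15, 0, 0, 0]
    - [1, 0, 0, -15, 0, 0, 0]
    - [1, 0, 0, -15, 0, 0, 0]
    - [1, 0, 0, -15, 0, 0, 0]
    - [1, 0, 0, -15, 0, 0, 0]
    - [1, 0, 0, -15, 0, 0, 0]
    - [1, 0, 0, -10, 0, 0, 0]
    - [1, 0, 0, -7, 0, 0, 0]
    - [1, 0, 0, 0, 0, 0, 0]
    - [1, 0, 0, 0, 0, 0, 0]

```text
t: 7.4
position: [0.6565, 0.0386, 0.1735]
eef_rot: [-0.021, 0.868, 0.009, 0.496]
wrist_force: [0.8, 0.9, -0.4]
grip_width: 0.0192
gripper_force: 60.3
```

Request:
step_arm:
  series:
    - [1, 0, -3, -4, 0, 0, 0]
    - [1, 0, 0, -4, 0, 0, 0]
    - [1, 0, 0, -3, 0, 0, 0]
    - [1, 0, 0, 0, 0, 0, 0]
    - [1, 0, 0, 0, 0, 0, 0]

```text
t: 7.9
position: [0.6545, 0.0375, 0.1658]
eef_rot: [-0.017, 0.87, 0.008, 0.492]
wrist_force: [0.1, -0.8, -0.7]
grip_width: 0.0185
gripper_force: 60.3
```

Request:
step_arm:
  series:
    - [0.6, 0, 0, 0, 0, 0, 0]
    - [0.5, 0, 0, 0, 0, 0, 0]
    - [0.3, 0, 0, 0, 0, 0, 0]
    - [0.1, 0, 0, 0, 0, 0, 0]
    - [0, 0, 0, 0, 0, 0, 0]
    - [0, -13, 0, 7, 0, 0, 0]
    - [0, -13, 0, 7, 0, 0, 0]
    - [0, -17, 0, 10, 0, 0, 0]
    - [0, -17, 0, 10, 0, 0, 0]
    - [0, -17, 0, 10, 0, 0, 0]
    - [0, -17, 0, 10, 0, 0, 0]
    - [0, -17, 0, 10, 0, 0, 0]

```text
t: 9.1
position: [0.5862, 0.0417, 0.2443]
eef_rot: [-0.016, 0.878, 0.007, 0.478]
wrist_force: [0.6, 0.3, 0.6]
grip_width: 0.0854
gripper_force: 0.0
```

```bash
python3 - <<'E'
from h import *
f=grab('scene'); g=grab('top')
s=bot.read_state(); print(s['joints'].round(2),s['position'],s['grip_width'],s['t'])
a=f['img'][150:330,200:400,::-1]; b=g['img'][100:280,170:370,::-1]
cv2.imwrite('pics/c2.png',cv2.resize(np.hstack([a,b]),None,fx=2,fy=2))
E
```

```text
[-0.07 -0.8   2.49  0.2   0.45 -1.81] [0.58733015 0.04183304 0.24753732] 0.08546689981469105 9.2
```

View pics/c2.png

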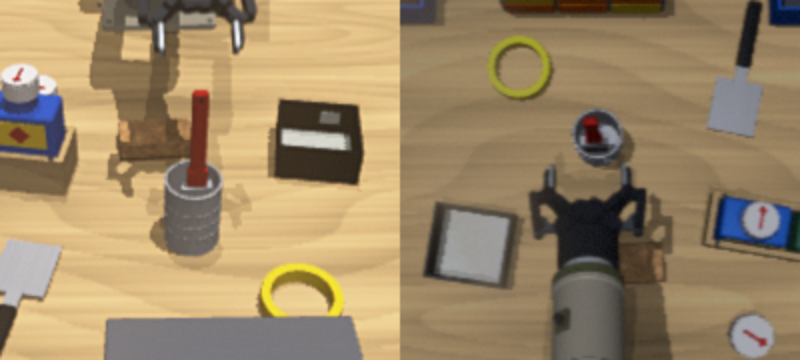

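The brush now stands released in the jar (left crop, about (200,140)), and nothing else has moved. Next I straighten the tool and go over the cap.

Request:
step_arm:
  series:
    - [0, -4, -12, 5, -0.3, 7.1, 0]
    - [0, -4, -12, 5, -0.3, 7.1, 0]
    - [0, -4, -12, 5, -0.3, 7.1, 0]
    - [0, -5, -15, 0, -0.3, 7.1, 0]
    - [0, -5, -15, 0, -0.3, 7.1, 0]
    - [0, -5, -15, 0, -0.3, 7.1, 0]
    - [0, -5, -15, 0, -0.3, 7.1, 0]
    - [0, -5, -15, 0, -0.3, 7.1, 0]
    - [0, -4, -13, 0, 0, 0, -7]
    - [0, -4, -13, 0, 0, 0, -7]
    - [0, -4, -13, 0, 0, 0, -7]
    - [0, -4, -13, 0, 0, 0, -7]
    - [0, -4, -13, 0, 0, 0, -7]
    - [0, -4, -13, 0, 0, 0, -7]
    - [0, -4, -13, 0, 0, 0, -7]
    - [0, -4, -13, 0, 0, 0, -7]
    - [0, -4, -13, 0, 0, 0, -7]
    - [0, -2, -7, 0, 0, 0, 0]
    - [0, 0, 0, 0, 0, 0, 0]

```text
t: 11.1
position: [0.5115, -0.1937, 0.2575]
eef_rot: [0.503, 0.864, -0.004, -0.001]
wrist_force: [-0.6, 0.6, -0.7]
grip_width: 0.0853
gripper_force: 0.0
```

```bash
python3 - <<'E'
from h import *
from scipy.spatial.transform import Rotation as R
f=grab('scene')
s=bot.read_state(); print(s['joints'].round(2),s['position'],s['t']); M=R.from_quat(s['eef_rot']).as_matrix(); print(M.round(4),bot.pinch_z, s['wrist_force'])
P=pts(f); I=f['img']; H=cv2.cvtColor(I,cv2.COLOR_RGB2HSV)
# cap top: white + near (0.51,-0.196)
m=(abs(P[...,0]-.5105)<.035)&(abs(P[...,1]+.1957)<.035)&(P[...,2]>.174)&(P[...,2]<.186)
print(m.sum(),P[m].mean(0), (P[m].max(0)+P[m].min(0))/2, np.ptp(P[m],axis=0))
b=I[150:300,130:330,::-1]; cv2.imwrite('pics/c3.png',cv2.resize(b,None,fx=3,fy=3))
E
```

```text
[-0.45 -0.02  1.6  -0.01  1.57 -0.97] [ 0.51168422 -0.19315821  0.25777888] 11.15
[[-0.4936  0.8697 -0.0049]
 [ 0.8697  0.4935 -0.006 ]
 [-0.0027 -0.0072 -1.    ]] 0.0187 [0.20332124 0.54447696 0.27891568]
176 [ 0.51756217 -0.19535325  0.17843209] [ 0.51523232 -0.19473273  0.17802463] [0.05156703 0.04854339 0.00722688]
```

View pics/c3.png

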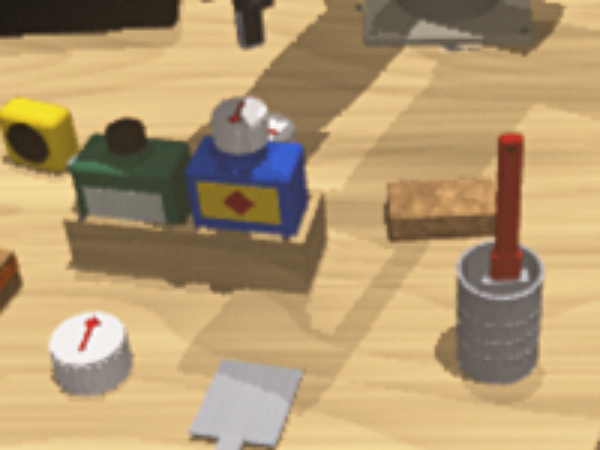

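The cap is still on the blue bottle at crop (240,125), with the open fingers directly above it. The brush is steady in the jar at (510,205). I'll descend and grip.

Request:
step_arm:
  series:
    - [0, -1, -2, -15, 0.3, -0.3, 0]
    - [0, 0, 0, -25, 0, 0, 0]
    - [0, 0, 0, -25, 0, 0, 0]
    - [0, 0, 0, -20, 0, 0, 0]
    - [0, 0, 0, -15, 0, 0, 0]
    - [0, 0, 0, -10, 0, 0, 0]
    - [0, 0, 0, -3, 0, 0, 0]
    - [0, 0, 0, 0, 0, 0, 0]
    - [1, 0, 0, 0, 0, 0, 0]
    - [1, 0, 0, 0, 0, 0, 0]
    - [1, 0, 0, 0, 0, 0, 0]
    - [1, 0, 0, 0, 0, 0, 0]
    - [1, 0, 0, 0, 0, 0, 0]
    - [1, 0, 0, 0, 0, 0, 0]
    - [1, 0, 0, 0, 0, 0, 0]
  grip_force: 80

```text
t: 12.65
position: [0.5116, -0.1955, 0.1471]
eef_rot: [0.505, 0.863, -0.0, 0.002]
wrist_force: [1.8, 1.2, 6.0]
grip_width: 0.0486
gripper_force: 81.8
```

Request:
step_arm:
  series:
    - [1, 0, 0, -2, 0, 0, 0]
    - [1, 0, 0, -2, 0, 0, 0]
    - [1, 0, 0, -2, 0, 0, 0]
    - [1, 0, 0, 0, 0, 0, 0]
    - [1, 0, 0, 0, 0, 0, 0]
    - [1, 0, 0, 0, 0, 0, 0]

```text
t: 13.25
position: [0.5117, -0.1955, 0.1419]
eef_rot: [0.504, 0.863, -0.0, 0.002]
wrist_force: [-1.1, 3.4, 11.3]
grip_width: 0.048
gripper_force: 82.7
```

Request:
step_arm:
  series:
    - [1, 0, 0, -1, 0, 0, 0]
    - [1, 0, 0, 0, 0, 0, 0]
    - [1, 0, 0, 0, 0, 0, 0]

```text
t: 13.55
position: [0.5119, -0.1955, 0.1416]
eef_rot: [0.504, 0.863, -0.0, 0.003]
wrist_force: [-3.5, 4.4, 15.5]
grip_width: 0.0484
gripper_force: 83.3
```

Request:
step_arm:
  series:
    - [1, 0, 0, 0, 0, 0, 5]
    - [1, 0, 0, 0, 0, 0, 5]
    - [1, 0, 0, 0, 0, 0, 5]
    - [1, 0, 0, 0, 0, 0, 5]
    - [1, 0, 0, 0, 0, 0, 5]
    - [1, 0, 0, 0, 0, 0, 5]
    - [1, 0, 0, 0, 0, 0, 5]
    - [1, 0, 0, 0, 0, 0, 5]
    - [1, 0, 0, 0, 0, 0, 5]
    - [1, 0, 0, 0, 0, 0, 5]
    - [1, 0, 0, 0, 0, 0, 5]
    - [1, 0, 0, 0, 0, 0, 5]
    - [1, 0, 0, 0, 0, 0, 5]
    - [1, 0, 0, 0, 0, 0, 0]
    - [1, 0, 0, 0, 0, 0, 0]

```text
t: 15.05
position: [0.512, -0.1964, 0.1416]
eef_rot: [-0.038, 0.999, -0.002, 0.003]
wrist_force: [-1.0, -1.1, 13.2]
grip_width: 0.0485
gripper_force: 82.8
```

```bash
python3 - <<'E'
from h import *
s=bot.read_state(); print({k:s[k].round(3) for k in('joints','position','eef_rot','wrist_force','wrist_torque')})
E
```

```text
{'joints': array([-0.46 ,  0.046,  1.744, -0.   ,  1.345, -2.107]), 'position': array([ 0.512, -0.196,  0.142]), 'eef_rot': array([-0.038,  0.999, -0.002,  0.003]), 'wrist_force': array([-0.965, -1.119, 13.217]), 'wrist_torque': array([-0.155,  0.31 ,  0.077])}
```

Request:
step_arm:
  series:
    - [1, 0, 0, 2, 0, 0, 0]
    - [1, 0, 0, 2, 0, 0, 0]
    - [1, 0, 0, 2, 0, 0, 0]
    - [1, 0, 0, 2, 0, 0, 0]
    - [1, 0, 0, 2, 0, 0, 0]
    - [1, 0, 0, 0, 0, 0, 0]

```text
t: 15.65
position: [0.5106, -0.1956, 0.1488]
eef_rot: [-0.038, 0.999, -0.0, 0.001]
wrist_force: [1.5, -3.7, 1.4]
grip_width: 0.048
gripper_force: 82.6
```

Request:
step_arm:
  series:
    - [1, 0, 0, 2, 0, 0, 0]
    - [1, 0, 0, 2, 0, 0, 0]
    - [1, 0, 0, 2, 0, 0, 0]
    - [1, 0, 0, 0, 0, 0, 0]

```text
t: 16.05
position: [0.5106, -0.1953, 0.1549]
eef_rot: [-0.038, 0.999, -0.0, 0.001]
wrist_force: [0.6, -2.3, 0.5]
grip_width: 0.0481
gripper_force: 82.6
```

Request:
step_arm:
  series:
    - [1, 0, 0, 3, 0, 0, 0]
    - [1, 0, 0, 5, 0, 0, 0]
    - [1, 0, 0, 8, 0, 0, 0]
    - [1, 0, 0, 10, 0, 0, 0]
    - [1, 0, 0, 12, 0, 0, 0]
    - [1, 0, 0, 12, 0, 0, 0]
    - [1, 0, 0, 10, 0, 0, 0]
    - [1, 0, 0, 5, 0, 0, 0]
    - [1, 0, 0, 0, 0, 0, 0]
    - [1, 0, 0, 0, 0, 0, 0]
    - [1, 0, 0, 0, 0, 0, 0]

```text
t: 17.15
position: [0.5101, -0.195, 0.2189]
eef_rot: [-0.038, 0.999, 0.0, 0.0]
wrist_force: [-0.3, -0.3, -1.1]
grip_width: 0.0484
gripper_force: 82.6
```

```bash
python3 - <<'E'
from h import *
f=grab('scene'); g=grab('top')
s=bot.read_state(); print(s['position'],s['wrist_force'],s['grip_width'],s['t'])
a=f['img'][100:290,120:330,::-1]; b=g['img'][100:290,180:390,::-1]
cv2.imwrite('pics/c4.png',cv2.resize(np.hstack([a,b]),None,fx=1.9,fy=1.9))
E
```

```text
[ 0.51019339 -0.1950179   0.21894485] [ 0.14217869 -0.14081434  0.09683797] 0.048354837748502855 17.25
```

View pics/c4.png

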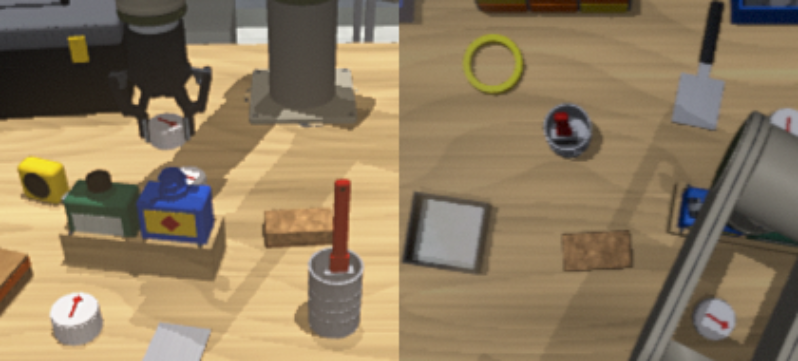

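The picture shows the cap held level above the open neck (cap at (168,130), neck at (173,182)). The bottle is in its pocket, and the brush stands in the jar at (340,230).

```bash
python3 -c "
from workcell import bot
print(bot.job_done())"
```

```text
the job is handed in; nothing more can be done
None
```

The job is handed in at about 17 s: the brush stands released in the jar, bristles down, and the white cap is off and held level above the open bottle, which is still in its pocket; no verdict came back.

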